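Put the spice jar away in the slide-top box

ROBOT

A 6-joint arm with a two-finger parallel gripper is mounted at the origin on a cart in front of the work surface, level with it; the furniture and walls round the work are solid. World frame = base frame: x ahead of the robot, y to its left, z up, the work surface at z = 0. Lengths are in m, angles in rad, forces in N, time in s.
With the tool pointing down it reaches from about 0.3 to 0.85 m from the base axis. Payload 5.4 kg.
Tool frame: the origin (TCP) lies midway between the tips of the shut fingers; the grasp point (between the pads) lies 19 mm behind it; z points along the fingers, y is the line along which they close (so a half turn about z gives the same grasp; the last joint's range is limited). The gripper opens to 85 mm and grips with 20 to 120 N. Pads are 22 mm wide; open, the fingers measure 114 mm over their backs; the gripper's body (76 mm by 85 mm) begins 54 mm behind the grasp point. The pads swing forward as they close: fully open they stand 13 mm farther back than shut.
Start: joints at [-1.41, 0.158, 1.597, -0, 1.386, -0.21], TCP at [0.208, -0.536, 0.231] pointing down, gripper open.
Joint ranges: [-2.91, 2.91], [-0.94, 2.29], [0.18, 2.7], [-1.29, 4.43], [0.17, 2.64], [-3, 3]. Speed limits (rad/s): [2.57, 2.57, 3.14, 3.14, 3.14, 3.14].

INTERFACE

Orientations are given as [roll, pitch, yaw] about the fixed x, y, z axes, in that order (R = Rz(yaw) Ry(pitch) Rx(roll)).
In Python, from plant import r gives the robot as it stands.
- The arm moves only by the tool apply_moves, never from a script. Its argument "plan" is a list of rows, each a list of 3 entries, a list of its own where there are three numbers: the shift along the tool's x, y, z scaled (see below), then the turn about the tool's z scaled (see below), then the opening, from 0 (shut) to 1 (fully open). A call has 1 to 8 rows; each row shifts and turns the commanded pose from where the row before left it, along the tool's axes as they then stand; what a row does not reach is not made up. The controller multiplies each number of a shift by 0.05 m and each number of a turn by pi rad. A row lasts 1/10 s, in which the tool goes at most 50 mm and 8.59 degrees, less where a joint would pass 70% of its speed; a pose out of reach is approached as far as the arm can. A call with a number of a shift or a turn outside -1 to 1 is refused whole. A call with a gripper value outside its range is refused whole. The fingers move at their own pace and stop on an object; "squeeze" is the grip in N (left out, the last holds). Time passes only in rows, so rows that do not move let the fingers close. It gives the time, the measured TCP pose, the force, the opening and the grip force at its end, in the units of the state.
- r.read_state(): the state, without advancing time (a new reading comes with each control period).
- r.grab_frame(name): name is "side" or "top" or "wrist"; returns the picture (384x512x3 uint8, red, green, blue); there is no depth.
- r.camera_info(name): a dict with "fx", "fy", "cx", "cy" (pixels), "D" ([k1, k2, p1, p2, k3] as OpenCV has them; the pictures are not rectified), "position" and "rotation" of the camera in the world. Camera axes: x right, y up, looking along -z (the intrinsics and any distortion apply to the point x, -y, -z); pixel columns grow to the right and rows downward; lengths in m; the calibration is good to about 2 mm. A picture is of the moment at which its call begins: read the wrist's pose just before it. camera_info takes no time and is no camera call; for the wrist camera it gives the pose at the moment of the call.
- r.job_done(): hands the job in; it is judged then, once.
Trained networks look in the newest picture that a camera, given by its name, has taken for a name from the list of things; names that differ only in an ending like _2 or _b are one class to them, and where a whole thing is asked for, a point or a joint stands for the part that bears it (a point fixed in the world has none). Each returns a list of dicts, best first, with "score" (0 to 1); they miss things now and then, are a little off and sometimes report something else, mostly with a low value. They report only what shows in the picture. A call takes as long as a camera call. They do not tell look-alikes from the thing itself.
- r.find_in(camera, thing): "bbox" ([left, top, right, bottom] in pixels, round what is visible of it).
- r.pinpoint(camera, thing): "point" ([row, column] in pixels: a listed point, or the origin of a listed thing).
The state is a dict: "clock": time; "qpos": joint angles; "joint_velocities": joint speeds; "joint_efforts": joint torques, N m; "tool_pos": TCP position; "eef_rot": TCP orientation; "force": force on the tool from outside, world axes, zero at the start; "moment": the same for the moment, N m; "finger_gap": finger opening in m; "finger_force": force on a finger pad.
Only numpy, scipy, OpenCV 4.12 (cv2) and the standard library are available. Lean on these libraries where they do the work, as an engineer would, in place of code of your own. Each camera call takes 0.05 s, during which the arm holds its last target. There are 200 camera calls.

TASK

The spice jar with the black cap has been left out. Push the lid of the wooden slide-top box back, set the jar gently upright in the empty front compartment, then pull the lid fully home over its end ridge so that it clicks shut, and let go; leave the tin and the sauce bottle standing where they are.

Things in the scene. Friction and masses are not known exactly. Their poses are not given: they have to be found in the camera images.
- jar_box: Fixed wooden slide-top box for spice jars, 172 (x) x 127 (y) x 135 mm high. Origin: centre of its underside, on the worktop; z up. Its +x (roughly the robot's left, +y) points from its front end to its back end, which is under the counter shelf. The lid runs in grooves of the long sides, whose tops (135 mm up) overlap its edges. A jar and a bottle stand fixed in the back compartment.
- front_cell (a point): Centre of the floor of the empty front compartment, 11 mm above the worktop, 37 mm in front of the box's centre; axes as the box. It is 66 mm long (box x, from 16 to 82 mm behind the box's front face; 119 mm high front wall, 70 mm high divider behind) and 111 mm wide (box y), 100 mm between the overlapping tops.
- box_lid (a joint): How far the lid is open, m: 0 fully shut, front edge flush with the box front; 0.112 fully back at its stop (along the box's +x). It rubs with about 1.5 N and stays where it is left. On closing, a sprung brass ridge across the front wall resists from 0.013 to 0.008 (about 15 N); past it the lid snaps home, below 0.003. The 40 mm jar passes the lid's front edge from about 0.085 on.
- lid_grip (a point): Centre of the dark finger grip on the lid: an upright fin 38 mm long (box x), 14 mm thick (box y), rising 30 mm above the lid's top face, which lies 128 mm above the worktop. This point is 15 mm above the lid's top face, 30 mm behind the lid's front edge. It moves with the lid; axes as the box.
- jar_centre (a point): Centre (half-way up) of the loose spice jar: upright cylinder 40 mm in diameter, 105 mm tall, clear body with a dark blue label, black cap 21 mm high; about 0.11 kg; z up. It stands in one of three places along the front of the worktop. Once in the box its top is 19 mm below the tops of the box's sides, which stand 100 mm apart: hold it high, by the cap, fingers closing along the box's y.
- tin_centre (a point): Centre of the loose food tin, 57 mm in diameter, 72 mm tall, white, red and blue label; a bystander.
- bottle_centre (a point): Centre (73 mm up) of the loose dark sauce bottle with a red cap, 48 mm in diameter, 146 mm tall; a bystander.
- counter_shelf: Fixed slatted shelf on four 12 mm steel legs, 200 (x) x 170 (y) mm; jars stand on it. Origin on the worktop below its centre; right edge 85 mm to its -y side; slats' underside 296 mm, steel frame 284 mm above the worktop; 165 mm between the legs. With the lid back its grip is under this edge, out of reach of a gripper pointing straight down: tilt it 30 to 45 degrees, fingers to the left and down.
Things that resemble listed ones, but are neither listed nor needed, are in the scene too. What is shaped like the part that bears jar_centre but purple is not meant.

How it is judged:
By the outcome, as a careful person would: the job done as asked, in the order asked, and still so for the second after the job is handed in, with the robot touching nothing.
It also fails if it takes over 61 s, if anything falls off the work surface, if the arm or the gripper's body presses on something with over 40 N, if the wrist force passes 120 N, or if a joint passes its speed limit or range.

## Working session

There is one attempt and no reset: what is moved stays moved. The work goes in short steps, Python scripts to look and compute and a tool call to move; the robot and the scene stay as the last step left them, time stands still between calls to the robot, and variables do not carry over. Pictures are saved under pics/ and viewed, at most 10 in all, crops included, and the job is handed in when it is done.

Besides the shell and the picture viewer there is one more tool, called in YAML: its name, and indented under it one key for each argument. apply_moves: Moves the arm, as the interface text tells. Shifts and turns lie within -1 to 1; 1 stands for 0.05 m of shift or pi rad of turn. Its arguments: {"type":"object","properties":{"plan":{"type":"array","items":{"type":"array"}},"squeeze":{"type":"number"}},"required":["plan"]}

```bash
mkdir -p pics; ls; cat > h.py <<'E'
import numpy as np, cv2
from plant import r
from scipy.spatial.transform import Rotation as Ro
def ray(cam,row,col,ci=None):
    c=ci or r.camera_info(cam)
    K=np.array([[c['fx'],0,c['cx']],[0,c['fy'],c['cy']],[0,0,1.]])
    u=cv2.undistortPoints(np.array([[[col,row]]],float),K,np.array(c['D'],float)).ravel()
    R=np.array(c['rotation']); 
    if R.shape!=(3,3): R=Ro.from_quat(R).as_matrix()
    return np.array(c['position']),R@np.array([u[0],-u[1],-1.])
def atz(cam,row,col,z,ci=None):
    p,d=ray(cam,row,col,ci); return p+d*(z-p[2])/d[2]
def tri(obs):
    A=np.zeros((3,3));b=np.zeros(3)
    for p,d in obs:
        d=d/np.linalg.norm(d);M=np.eye(3)-np.outer(d,d);A+=M;b+=M@p
    x=np.linalg.solve(A,b)
    return x,[float(np.linalg.norm(np.cross(x-p,d/np.linalg.norm(d)))) for p,d in obs]
E
python3 - <<'E'
from h import *
s=r.read_state();print(s)
f={}
for n in ['side','top']:
    f[n]=r.grab_frame(n);cv2.imwrite(f'pics/{n}0.png',f[n][:,:,::-1])
    c=r.camera_info(n);print(n,c['position'],c['rotation'],c['fx'])
    for t in ['lid_grip','jar_centre','tin_centre','bottle_centre','front_cell','jar_box','counter_shelf']:
        print(t,[(np.round(d['point'],1).tolist(),round(d['score'],2)) for d in r.pinpoint(n,t)][:4])
E
```

```text
pics
{'clock': 0.0, 'qpos': array([-1.41008325e+00,  1.59066372e-01,  1.59824551e+00,  1.23512088e-05,
        1.38619766e+00, -2.10124639e-01]), 'joint_velocities': array([ 8.12921591e-05,  5.64805250e-04,  4.38205307e-04,  1.68885050e-03,
       -8.60466556e-04,  1.34660534e-03]), 'joint_efforts': array([ 1.38760563e-03, -3.95993149e+01, -3.31437564e+01, -1.02675364e-05,
        8.34953767e-03,  4.17766455e-05]), 'tool_pos': array([ 0.20824958, -0.53531499,  0.23030052]), 'eef_rot': array([-3.13972046e+00, -4.11697771e-04,  3.70835052e-01]), 'force': array([-0.30714158, -0.64545675, -0.3356865 ]), 'moment': array([ 0.02509412, -0.002776  , -0.01001234]), 'finger_force': 0.0, 'finger_gap': 0.08529462527860542}
side [0.94645046 0.08396207 1.02708608] [0.50421586 0.01369308 1.74818806] 355.3643528648246
lid_grip [([206.6, 311.6], 0.92)]
jar_centre [([187.3, 187.6], 0.85), ([210.0, 265.7], 0.81)]
tin_centre [([205.5, 229.7], 0.89)]
bottle_centre [([180.7, 153.0], 0.94), ([228.6, 313.3], 0.54)]
front_cell [([227.3, 304.0], 0.65)]
jar_box [([225.7, 314.3], 0.8)]
counter_shelf []
top [ 0.27709377 -0.01234651  1.67433069] [ 0.11256501 -0.0073025  -1.59376932] 489.58225708548247
lid_grip [([182.8, 204.3], 0.92)]
jar_centre [([201.4, 323.6], 0.66), ([187.5, 246.2], 0.66)]
tin_centre [([196.4, 282.3], 0.59)]
bottle_centre [([196.0, 360.1], 0.56)]
front_cell [([189.6, 207.9], 0.77)]
jar_box [([191.1, 206.1], 0.67)]
counter_shelf []
```

View pictures.

```bash
sed -i "s/R=Ro.from_quat(R).as_matrix()/R=Ro.from_euler('xyz',R).as_matrix()/" h.py
python3 - <<'E'
from h import *
a=cv2.imread('pics/side0.png');b=cv2.imread('pics/top0.png')
cv2.imwrite('pics/s1.png',cv2.resize(a[90:330,100:420],None,fx=2.5,fy=2.5,interpolation=cv2.INTER_CUBIC))
cv2.imwrite('pics/t1.png',cv2.resize(b[80:320,130:450],None,fx=2.5,fy=2.5,interpolation=cv2.INTER_CUBIC))
P={'lid_grip':((206.6,311.6),(182.8,204.3)),'jarA':((187.3,187.6),(201.4,323.6)),'jarB':((210,265.7),(187.5,246.2)),'tin':((205.5,229.7),(196.4,282.3)),'bottle':((180.7,153),(196,360.1)),'cell':((227.3,304),(189.6,207.9)),'box':((225.7,314.3),(191.1,206.1))}
for k,(s,t) in P.items():
    x,e=tri([ray('side',*s),ray('top',*t)]);print(k,x.round(4),np.round(e,4))
E
```

```text
lid_grip [0.4797 0.1444 0.1449] [0.0012 0.0012]
jarA [ 0.423  -0.2459  0.0427] [0.0041 0.0041]
jarB [0.4719 0.0143 0.0641] [0.0014 0.0014]
tin [ 0.4458 -0.1078  0.0036] [0.0014 0.0014]
bottle [ 0.4341 -0.3578  0.0708] [0.0008 0.0008]
cell [ 0.4762  0.1432 -0.0069] [0.0059 0.0059]
box [4.698e-01 1.616e-01 4.000e-04] [0.0068 0.0068]
```

View pics/s1.png

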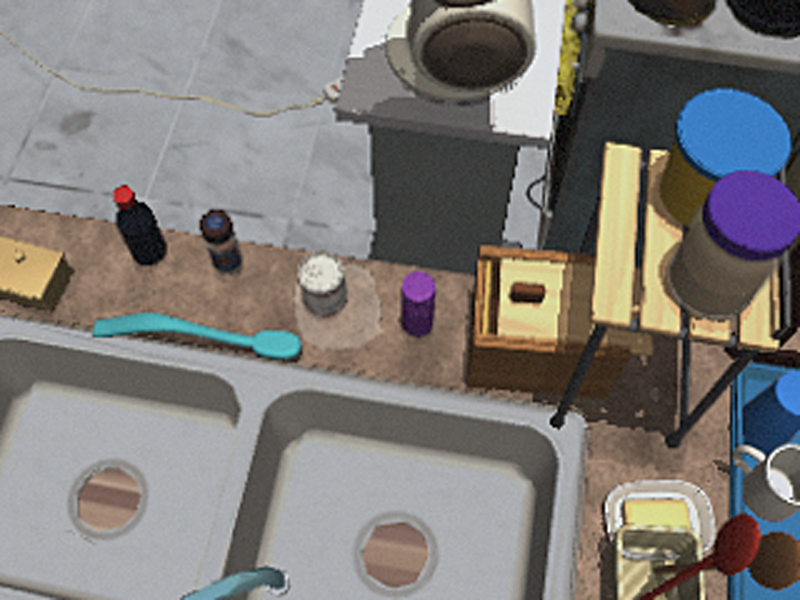

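View pics/t1.png

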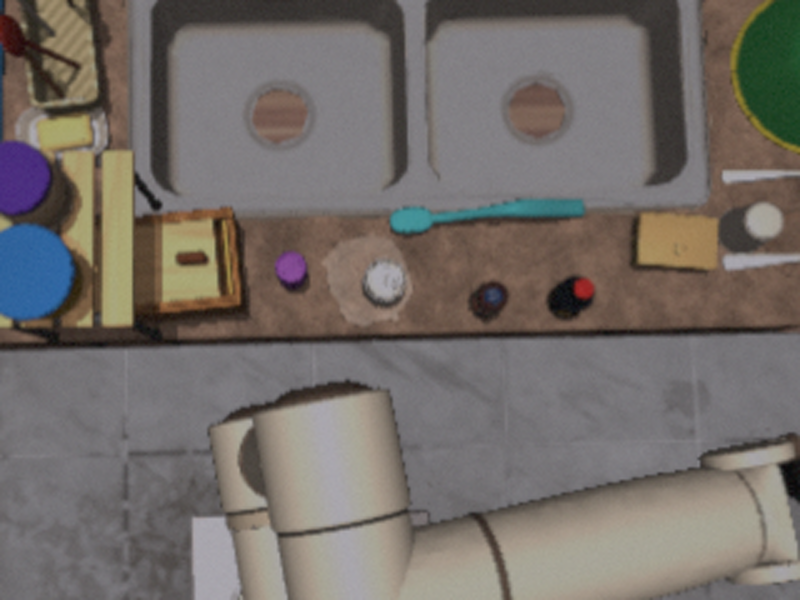

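```bash
python3 - <<'E'
from h import *
a=cv2.imread('pics/side0.png');b=cv2.imread('pics/top0.png')
A=cv2.resize(a[180:260,280:360],None,fx=6,fy=6,interpolation=cv2.INTER_CUBIC)[:480,:400]
B=cv2.resize(b[150:215,165:235],None,fx=5.7,fy=5.7,interpolation=cv2.INTER_CUBIC)
C=cv2.resize(a[160:205,170:215],None,fx=4,fy=4,interpolation=cv2.INTER_CUBIC)
im=np.zeros((600,800,3),np.uint8);im[:480,:400]=A;im[:B.shape[0],400:400+B.shape[1]]=B;im[400:580,410:590]=C
cv2.imwrite('pics/c1.png',im)
for n,p in {'fl':(80+208/2.5,130+232/2.5),'fr':(80+307/2.5,130+243/2.5)}.items(): print(n,atz('top',*p,0.135))
E
```

```text
fl [0.54257597 0.08727342 0.135     ]
fr [0.41582335 0.07527404 0.135     ]
```

View pics/c1.png

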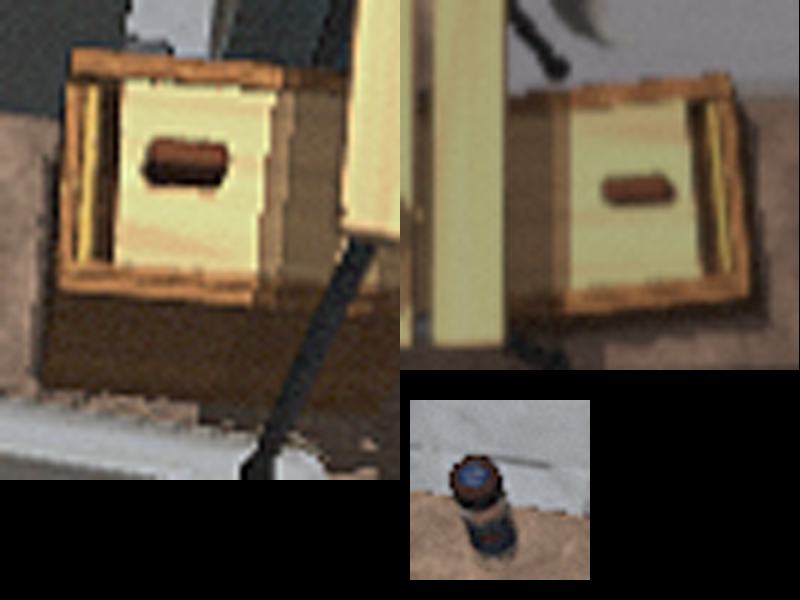

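The top/side crops show these candidates (side-image pixels): dark jar at (row 187, col 188), purple jar at (210, 266), sauce bottle with a red cap at (181, 153), tin at (205, 230). The close crop shows the dark jar has a black cap and a dark blue label, so that is the one I want. The box lid is about 33 mm open. I go over to the box first.

apply_moves:
  plan:
    - [[0,0,0],0.044,1]
    - [[0.2,-0.35,0],0.044,1]
    - [[0.47,-0.83,0],0,1]
    - [[0.47,-0.83,0],0,1]
    - [[0.47,-0.83,0],0,1]
    - [[0.47,-0.83,0],0,1]
    - [[0.47,-0.83,0],0,1]
    - [[0.47,-0.83,0],0,1]
  squeeze: 40

```text
clock: 1.6
tool_pos: [0.3314, -0.2537, 0.2315]
eef_rot: [3.141, -0.001, 0.094]
force: [-0.4, 0.3, 0.4]
finger_gap: 0.0858
finger_force: 0.0
```

apply_moves:
  plan:
    - [[0.47,-0.83,0],0,1]
    - [[0.47,-0.83,0],0,1]
    - [[0.47,-0.83,0],0,1]
    - [[0.47,-0.83,0],0,1]
    - [[0.47,-0.83,0],0,1]
    - [[0.47,-0.83,0],0,1]
    - [[0.47,-0.83,0],0,1]
    - [[0,0,0],0,1]

```text
clock: 2.4
tool_pos: [0.4683, 0.0541, 0.2314]
eef_rot: [-3.14, -0.001, 0.101]
force: [-0.8, 0.3, -0.9]
finger_gap: 0.0858
finger_force: 0.0
```

```bash
python3 - <<'E'
from h import *
for i in range(1):
    s=r.read_state();print(s['clock'],s['tool_pos'],s['eef_rot'],s['qpos'].round(2),s['force'].round(1))
ci=r.camera_info('wrist');w=r.grab_frame('wrist');cv2.imwrite('pics/w1.png',w[:,:,::-1]);print(ci)
s=r.grab_frame('side');cv2.imwrite('pics/s2.png',s[:,:,::-1])
cv2.imwrite('pics/ws.png',np.hstack([cv2.resize(w,(400,300)),cv2.resize(s[60:330,150:510],(400,300))])[:,:,::-1])
for t in ['lid_grip','front_cell','jar_box']:
    for d in r.pinpoint('wrist',t)[:2]:print(t,d,atz('wrist',*d['point'],{'lid_grip':.143,'front_cell':.011,'jar_box':0}[t],ci))
for row in (140,175,211): print(atz('top',row,183.3,.305))
E
```

```text
2.4 [0.4682604  0.05405112 0.23136383] [-3.13981130e+00 -7.89649351e-04  1.01247645e-01] [-0.14 -0.12  1.88  0.    1.38  1.33] [-0.8  0.3 -0.9]
{'fx': 341.6701318178471, 'fy': 341.6701318178471, 'cx': 253.3680674987498, 'cy': 187.8291798410227, 'D': array([-0.04364301,  0.        ,  0.        ,  0.        ,  0.        ]), 'position': array([0.55021544, 0.06116343, 0.37400391]), 'rotation': array([-0.32139347,  0.00211467, -1.46986489])}
lid_grip {'point': [167.6, 129.2], 'score': 0.82} [0.47970794 0.14231377 0.143     ]
front_cell {'point': [135.7, 180.3], 'score': 0.89} [0.48041529 0.1333913  0.011     ]
jar_box {'point': [133.8, 148.8], 'score': 0.84} [0.4770012  0.17038862 0.        ]
[0.58229631 0.18723235 0.305     ]
[0.48192029 0.18790188 0.305     ]
[0.38027651 0.18845651 0.305     ]
```

View pics/ws.png

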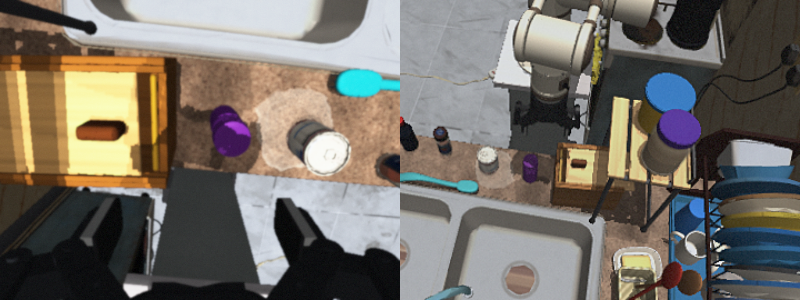

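```bash
python3 - <<'E'
from h import *
w=cv2.imread('pics/w1.png')
cv2.imwrite('pics/w1c.png',cv2.resize(w[55:255,80:240],None,fx=3,fy=3,interpolation=cv2.INTER_CUBIC))
E
```

```text
(no output)
```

View pics/w1c.png

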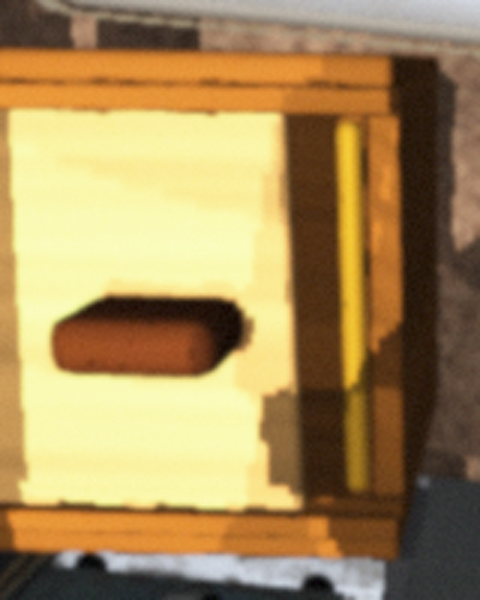

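```bash
python3 - <<'E'
from h import *
ci={'fx': 341.6701318178471, 'fy': 341.6701318178471, 'cx': 253.3680674987498, 'cy': 187.8291798410227, 'D': np.array([-0.04364301,0,0,0,0]), 'position': np.array([0.55021544, 0.06116343, 0.37400391]), 'rotation': np.array([-0.32139347,  0.00211467, -1.46986489])}
for n,(x,y,z) in {'fl':(390,54,.135),'fr':(399,556,.135),'sl':(5,50,.135),'lidl':(285,115,.128),'lidr':(302,507,.128),'fin_b':(53,345,.158),'fin_f':(212,347,.158),'fin_yl':(135,316,.158),'fin_yr':(135,376,.158)}.items():
    print(n,atz('wrist',55+y/3,80+x/3,z,ci)[:2].round(4))
s=r.read_state();print(s['clock'],s['tool_pos'],s['eef_rot'])
E
```

```text
fl [0.5483 0.0905]
fr [0.4249 0.0806]
sl [0.5413 0.1769]
lidl [0.5324 0.1149]
lidr [0.4329 0.1075]
fin_b [0.4805 0.1581]
fin_f [0.4836 0.1228]
fin_yl [0.489  0.1398]
fin_yr [0.4752 0.14  ]
2.65 [0.46714945 0.04819473 0.2313296 ] [3.14124965e+00 5.66885648e-05 9.25924127e-02]
```

apply_moves:
  plan:
    - [[0.4,0,0.5],0.002,1]
    - [[0,0,0.7],0,1]
    - [[0,0,0.6],0,1]
    - [[0,0,0.2],0,1]
    - [[0,-0.3,0],0,1]
    - [[0,-0.3,0],0,1]
    - [[0,-0.3,0],0,1]
    - [[0,0,0],0,1]

```text
clock: 3.45
tool_pos: [0.4837, 0.0962, 0.1324]
eef_rot: [-3.142, -0.002, 0.088]
force: [-0.0, -0.1, 0.7]
finger_gap: 0.0852
finger_force: 0.0
```

```bash
python3 - <<'E'
from h import *
s=r.read_state();print(s['clock'],s['tool_pos'],s['eef_rot'],s['force'])
w=r.grab_frame('wrist');cv2.imwrite('pics/w2.png',w[:,:,::-1])
E
```

```text
3.45 [0.48372361 0.09617582 0.13238347] [-3.14153304e+00 -1.53094492e-03  8.82651582e-02] [-0.04192338 -0.12072914  0.72457251]
```

View pics/w2.png

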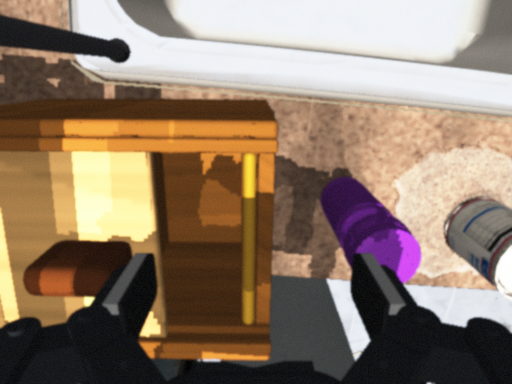

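apply_moves:
  plan:
    - [[0,-0.3,0],0,1]
    - [[0,-0.25,0],0,1]
    - [[0,-0.12,0],0,1]
    - [[0,0,0],0,1]
    - [[0,0,0],0,1]

```text
clock: 4.0
tool_pos: [0.4802, 0.1293, 0.1312]
eef_rot: [-3.141, 0.0, 0.088]
force: [0.4, -0.4, -0.2]
finger_gap: 0.0857
finger_force: 0.0
```

```bash
python3 - <<'E'
from h import *
s=r.read_state();print(s['clock'],s['tool_pos'],s['eef_rot'],s['force'])
ci=r.camera_info('wrist');print(ci['position'],ci['rotation'])
w=r.grab_frame('wrist');cv2.imwrite('pics/w3.png',w[:,:,::-1])
cv2.imwrite('pics/w3c.png',cv2.resize(w[80:384,:330,::-1],None,fx=1.9,fy=1.9))
E
```

```text
4.0 [0.48017879 0.12932408 0.13124231] [-3.14142657e+00  4.84100987e-04  8.83665569e-02] [ 0.42565416 -0.38959861 -0.17828363]
[0.56239097 0.13561521 0.27375085] [-3.22727919e-01  5.28369946e-04 -1.48283000e+00]
```

View pics/w3c.png

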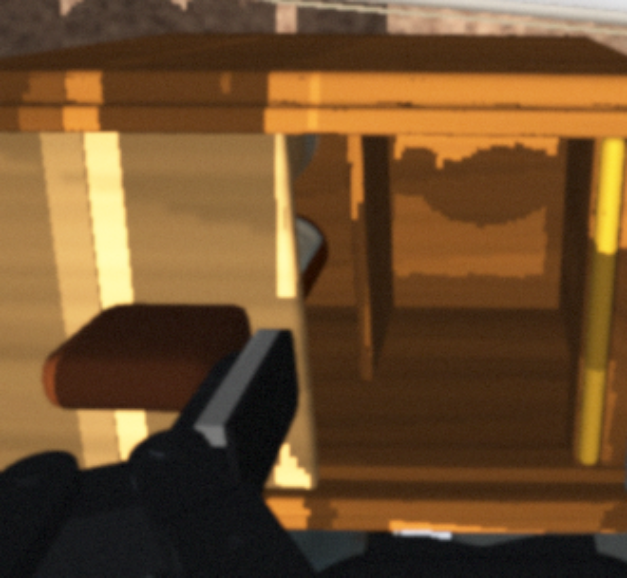

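```bash
python3 - <<'E'
from h import *
ci=r.camera_info('wrist')
g=lambda x,y,z:atz('wrist',80+y/1.9,x/1.9,z,ci)[:2].round(4)
for n,a in {'lidl':(275,133,.128),'lidr':(316,487,.128),'farin':(450,135,.135),'farout':(450,75,.135),'nearin':(450,488,.135),'ridgel':(612,140,.122),'ridger':(592,462,.122),'divl':(372,140,.07),'divr':(372,380,.07)}.items(): print(n,g(*a))
w=cv2.imread('pics/w3.png'); cv2.imwrite('pics/w3f.png',cv2.resize(w[100:384,250:420],None,fx=2,fy=2))
t=r.grab_frame('top');cv2.imwrite('pics/t3.png',t[:,:,::-1])
print([ (d['point'],d['score']) for d in r.pinpoint('wrist','front_cell')], [atz('wrist',*d['point'],.011) for d in r.pinpoint('wrist','front_cell')])
E
```

```text
lidl [0.527 0.18 ]
lidr [0.4266 0.1702]
farin [0.5315 0.1397]
farout [0.5444 0.1407]
nearin [0.4362 0.1329]
ridgel [0.5309 0.1015]
ridger [0.4372 0.0927]
divl [0.5133 0.1665]
divr [0.4238 0.1635]
[([180.2, 247.1], 0.67)] [array([0.48094035, 0.13346088, 0.011     ])]
```

apply_moves:
  plan:
    - [[0,0.2,-0.4],0,1]
    - [[0,0.2,-0.8],0,1]
    - [[-0.2,0.5,-0.8],0,1]
    - [[-0.23,0.9,0],0,1]
    - [[-0.23,0.9,0],0,1]
    - [[-0.23,0.9,0],0,1]
    - [[-0.23,0.9,0],0,1]
    - [[-0.23,0.9,0],0,1]

```text
clock: 5.0
tool_pos: [0.4362, -0.1474, 0.2315]
eef_rot: [3.141, -0.001, 0.088]
force: [0.4, 0.8, -0.2]
finger_gap: 0.0857
finger_force: 0.0
```

apply_moves:
  plan:
    - [[-0.23,0.9,0],0,1]
    - [[-0.23,0.9,0],-0.0454,1]
    - [[0,0,0],-0.0454,1]
    - [[0,0,0],-0.0454,1]
    - [[0,0,0],-0.0454,1]
    - [[0,0,0],-0.0454,1]
    - [[0,0,0],-0.0454,1]
    - [[0,0,0],-0.0454,1]

```text
clock: 5.8
tool_pos: [0.422, -0.2356, 0.2312]
eef_rot: [-3.141, -0.0, 1.087]
force: [0.6, -0.3, 0.1]
finger_gap: 0.0855
finger_force: 0.0
```

apply_moves:
  plan:
    - [[0,0,0],-0.0454,1]
    - [[0,0,0],-0.0454,1]
    - [[0,0,0],-0.0454,1]
    - [[0,0,0],-0.0454,1]
    - [[0,0,0],0,1]
    - [[0,0,0],0,1]

```text
clock: 6.4
tool_pos: [0.4221, -0.2356, 0.2313]
eef_rot: [-3.142, -0.0, 1.648]
force: [0.3, -0.0, 0.0]
finger_gap: 0.0852
finger_force: 0.0
```

```bash
python3 - <<'E'
from h import *
s=r.read_state();print(s['clock'],s['tool_pos'],s['eef_rot'],s['qpos'].round(2))
ci=r.camera_info('wrist');w=r.grab_frame('wrist');cv2.imwrite('pics/w4.png',w[:,:,::-1])
for d in r.pinpoint('wrist','jar_centre'):print(d,atz('wrist',*d['point'],.0525,ci))
for d in r.find_in('wrist','jar_centre'):print(d)
for c,p in (('top',(201.4,323.6)),('side',(187.3,187.6))):print(c,atz(c,*p,.0525))
E
```

```text
6.4 [ 0.42211157 -0.23561323  0.23126402] [-3.14151880e+00 -1.31800423e-04  1.64835188e+00] [-0.76 -0.08  1.85  0.    1.38 -0.84]
{'point': [169.2, 258.6], 'score': 0.66} [ 0.42863871 -0.24257876  0.0525    ]
{'bbox': [235.4, 141.4, 282.0, 203.6], 'score': 0.88}
top [ 0.42080295 -0.24057104  0.0525    ]
side [ 0.42904641 -0.24666089  0.0525    ]
```

View pics/w4.png

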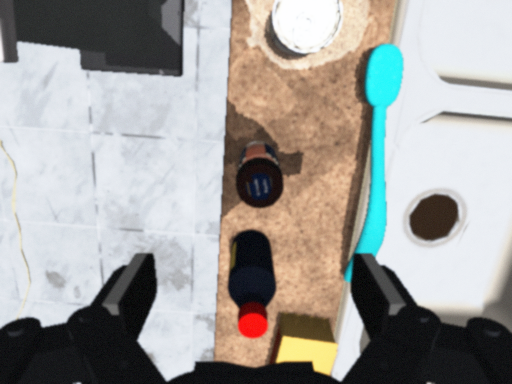

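```bash
python3 - <<'E'
from h import *
print(atz('wrist',184,260,.105), atz('wrist',203.6,260,.105),atz('wrist',170,237,.1),atz('wrist',170,282,.1))
E
```

```text
[ 0.42900293 -0.24085246  0.105     ] [ 0.43047539 -0.25812726  0.105     ] [ 0.40915057 -0.23178342  0.1       ] [ 0.44641166 -0.22883127  0.1       ]
```

apply_moves:
  plan:
    - [[-0.11,0.11,0],-0.002,1]
    - [[0,0,0.8],0,1]
    - [[0,0,0.8],0,1]
    - [[0,0,0.8],0,1]
    - [[0,0,0.5],0,1]
    - [[0,0,0.26],0,1]
    - [[0,0,0],0,1]
    - [[0,0,0],0,1]

```text
clock: 7.35
tool_pos: [0.4291, -0.2414, 0.0745]
eef_rot: [3.14, 0.002, 1.658]
force: [0.6, 1.0, 0.6]
finger_gap: 0.0852
finger_force: 0.0
```

apply_moves:
  plan:
    - [[0,0,0],0,0.3]
    - [[0,0,0],0,0.3]
    - [[0,0,0],0,0.3]
    - [[0,0,0],0,0.3]
    - [[0,0,0],0,0.3]
    - [[0,0,0],0,0.3]
  squeeze: 40

```text
clock: 7.95
tool_pos: [0.4286, -0.2412, 0.0744]
eef_rot: [3.141, 0.001, 1.658]
force: [-1.3, -0.7, 6.8]
finger_gap: 0.0397
finger_force: 39.9
```

apply_moves:
  plan:
    - [[0,0,-0.4],0,0.3]
    - [[0,0,-0.8],0,0.3]
    - [[0,0,-0.9],0,0.3]
    - [[0,0,-0.9],0,0.3]
    - [[0.1,0,-0.4],0,0.3]
    - [[0.4,0.1,0],0,0.3]
    - [[0.7,0.17,0],0,0.3]
    - [[0.7,0.17,0],0,0.3]

```text
clock: 8.75
tool_pos: [0.4416, -0.1431, 0.2431]
eef_rot: [-3.142, -0.0, 1.657]
force: [0.5, -0.5, -0.7]
finger_gap: 0.0397
finger_force: 40.8
```

apply_moves:
  plan:
    - [[0.8,0.18,0],0,0.3]
    - [[0.8,0.18,0],0,0.3]
    - [[0.8,0.18,0],0,0.3]
    - [[0.8,0.18,0],0,0.3]
    - [[0.7,0.18,0],0,0.3]
    - [[0.7,0.18,0],0,0.3]
    - [[0.5,0.1,0],0,0.3]
    - [[0.3,0.06,0],0,0.3]

```text
clock: 9.55
tool_pos: [0.4795, 0.1324, 0.2428]
eef_rot: [-3.141, -0.001, 1.66]
force: [-0.2, -0.3, -1.5]
finger_gap: 0.0396
finger_force: 40.8
```

apply_moves:
  plan:
    - [[0,0,0],0,0.3]
    - [[0,0,0],0,0.3]
    - [[0,0,0],0,0.3]

```text
clock: 9.85
tool_pos: [0.4798, 0.1295, 0.2431]
eef_rot: [-3.141, 0.0, 1.657]
force: [-0.7, -0.1, -1.4]
finger_gap: 0.0396
finger_force: 40.8
```

```bash
python3 - <<'E'
from h import *
s=r.read_state();print(s['clock'],s['tool_pos'],s['eef_rot'],s['finger_gap'],s['force'])
ci=r.camera_info('wrist');w=r.grab_frame('wrist');cv2.imwrite('pics/w5.png',w[:,:,::-1])
cv2.imwrite('pics/t5.png',r.grab_frame('top')[:,:,::-1])
cv2.imwrite('pics/s5.png',r.grab_frame('side')[:,:,::-1])
a=cv2.imread('pics/w5.png');b=cv2.imread('pics/s5.png')[110:290,230:410];c=cv2.imread('pics/t5.png')[110:260,160:310]
im=np.zeros((600,800,3),np.uint8);im[:384,:512]=a;im[:288,512:800]=cv2.resize(b,(288,288));im[290:578,512:800]=cv2.resize(c,(288,288))
cv2.imwrite('pics/m5.png',im)
print(r.pinpoint('side','lid_grip')[:1])
E
```

```text
9.85 [0.47982726 0.1295262  0.24309046] [-3.14110185e+00  2.89624268e-04  1.65723627e+00] 0.03963864728541851 [-0.65001239 -0.09746444 -1.43123759]
[{'point': [209.4, 333.6], 'score': 0.8}]
```

View pics/m5.png

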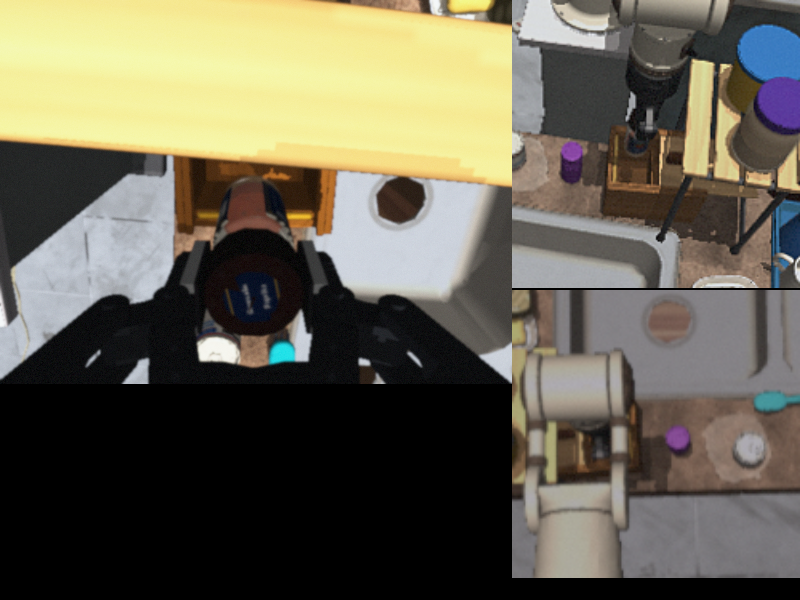

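```bash
python3 - <<'E'
from h import *
def proj(cam,X):
    c=r.camera_info(cam);R=Ro.from_euler('xyz',c['rotation']).as_matrix()
    p=R.T@(np.array(X)-c['position']);p=np.array([p[0],-p[1],-p[2]])
    K=np.array([[c['fx'],0,c['cx']],[0,c['fy'],c['cy']],[0,0,1.]])
    return cv2.projectPoints(p[None],np.zeros(3),np.zeros(3),K,np.array(c['D'],float))[0].ravel().round(1)
w=r.camera_info('wrist')['position'];print('wristcam',w,'side px',proj('side',w),'top px',proj('top',w))
s=r.read_state()['tool_pos']
for dz in (.073,.12,.2,.3): print(dz,proj('side',s+[0,0,dz]),proj('side',s+[0,.042,dz]))
print(tri([ray('side',116,366),ray('top',159.5,169.4)]))
b=cv2.imread('pics/s5.png');u,v=proj('side',w);u,v=int(u),int(v)
print(b[v-8:v+9:2,u-20:u+13:4].mean(2).round().astype(int))
cv2.imwrite('pics/arm5.png',cv2.resize(b[100:220,250:410],None,fx=5,fy=5,interpolation=cv2.INTER_CUBIC))
E
```

```text
wristcam [0.47411037 0.20987075 0.385887  ] side px [355.3 158.9] top px [170.5 173.7]
0.073 [314.7 172.9] [332.4 175.4]
0.12 [317.3 161.7] [335.9 164.3]
0.2 [322.5 139.7] [342.9 142.6]
0.3 [330.4 105.9] [353.5 109. ]
(array([0.48543048, 0.19153299, 0.53487822]), [0.0048677318777519555, 0.004867731877751943])
[[ 65  42 205 190 200 205  33 219  60]
 [ 39  45 201 190 194 168  44 200  67]
 [ 30  46 202 191 198 171  64 110  48]
 [ 26  46 197 188 192 153  90 116  37]
 [ 30  43 195 189 193 146  69 117  53]
 [ 52  39 196 187 194 140  81  79  47]
 [ 47  38 195 189 192 140  86  87  55]
 [ 44  35 193 190 192 147  90  79  41]
 [ 53  31 191 190 190 134 100  71  53]]
```

View pics/arm5.png

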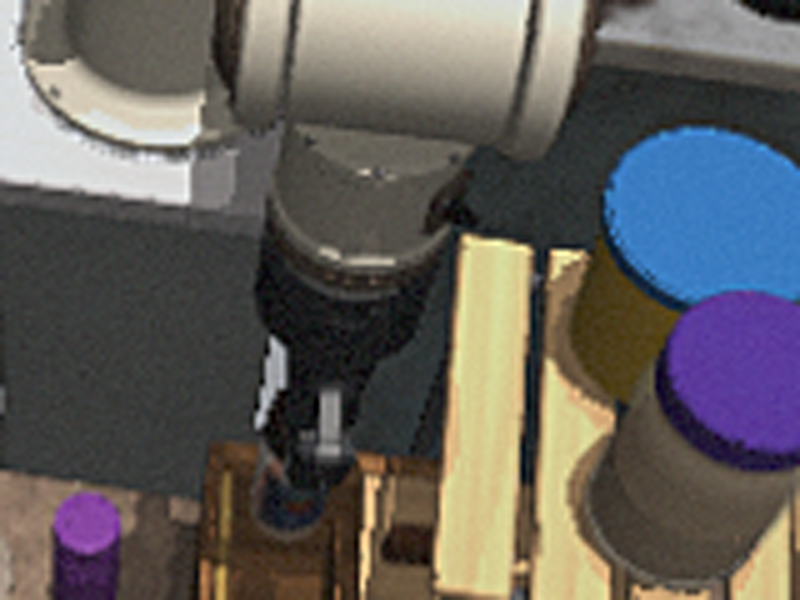

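```bash
python3 - <<'E'
from h import *
s=r.read_state();print(s['tool_pos'],s['clock']);print(atz('wrist',285,253,s['tool_pos'][2]+.0306), atz('wrist',335,253,s['tool_pos'][2]+.0306))
# fin now & box inner edges along front (z .135)
print(atz('wrist',210,190,.135),atz('wrist',212,322,.135))
E
```

```text
[0.48000369 0.12968145 0.2433337 ] 10.05
[0.48050134 0.13360922 0.2739337 ] [0.48254527 0.10976788 0.2739337 ]
[0.4327608 0.1038219 0.135    ] [0.53724885 0.11110833 0.135     ]
```

apply_moves:
  plan:
    - [[0,0.03,0.4],0,0.3]
    - [[0,0,0.6],0,0.3]
    - [[0,0,0.6],0,0.3]
    - [[0,0,0.6],0,0.3]
    - [[0,0,0.4],0,0.3]
    - [[0,0,0.3],0,0.3]
    - [[0,0,0.1],0,0.3]
    - [[0,0,0],0,0.3]

```text
clock: 10.85
tool_pos: [0.4811, 0.1302, 0.0929]
eef_rot: [-3.14, -0.0, 1.658]
force: [0.0, 0.1, -1.8]
finger_gap: 0.0397
finger_force: 40.8
```

apply_moves:
  plan:
    - [[0,0,0.03],0,0.3]
    - [[0,0,0.03],0,0.3]
    - [[0,0,0.03],0,0.3]
    - [[0,0,0],0,0.3]

```text
clock: 11.25
tool_pos: [0.4816, 0.1305, 0.089]
eef_rot: [3.141, 0.0, 1.658]
force: [0.3, -1.0, -1.7]
finger_gap: 0.0395
finger_force: 40.8
```

apply_moves:
  plan:
    - [[0,0,0.02],0,0.3]
    - [[0,0,0.02],0,0.3]
    - [[0,0,0.02],0,0.3]
    - [[0,0,0],0,0.3]

```text
clock: 11.65
tool_pos: [0.4819, 0.1305, 0.0869]
eef_rot: [3.141, 0.0, 1.658]
force: [-5.1, -1.6, 6.9]
finger_gap: 0.0395
finger_force: 42.7
```

apply_moves:
  plan:
    - [[0,0,0],0,0.55]
    - [[0,0,0],0,0.65]
    - [[0,0,0],0,0.65]
    - [[0,0,0],0,0.65]

```text
clock: 12.05
tool_pos: [0.481, 0.1305, 0.0879]
eef_rot: [-3.14, 0.0, 1.659]
force: [-12.2, -1.0, 18.7]
finger_gap: 0.0553
finger_force: 17.7
```

apply_moves:
  plan:
    - [[0,0,-0.2],0,0.65]
    - [[0,0,-0.4],0,0.65]
    - [[0,0,-0.6],0,0.65]
    - [[0,0,-0.6],0,0.65]
    - [[0,0,-0.6],0,0.65]
    - [[-0.3,0,0],0,0.65]
    - [[-0.6,0,0],0,0.65]
    - [[0,0,0],0,0.65]

```text
clock: 12.85
tool_pos: [0.4862, 0.0834, 0.2066]
eef_rot: [3.14, 0.001, 1.656]
force: [-0.7, 0.4, 0.6]
finger_gap: 0.0556
finger_force: 0.0
```

```bash
python3 - <<'E'
from h import *
s=r.read_state();print(s['clock'],s['tool_pos'],s['eef_rot'],s['finger_gap'],s['force'],s['qpos'].round(2))
ci=r.camera_info('wrist');w=r.grab_frame('wrist');cv2.imwrite('pics/w6.png',w[:,:,::-1])
d=r.grab_frame('side');cv2.imwrite('pics/s6.png',d[:,:,::-1])
for c,z in(('wrist',.0635),('side',.0635)):
  for q in r.pinpoint(c,'jar_centre')[:3]:print(c,q,atz(c,*q['point'],z))
  print([b for b in r.find_in(c,'jar_centre')][:3])
for q in r.pinpoint('side','lid_grip')[:2]:print(q,atz('side',*q['point'],.143))
E
```

```text
12.85 [0.48617632 0.08342721 0.20656801] [3.13991667e+00 1.36778598e-03 1.65556654e+00] 0.055552691879495096 [-0.66988796  0.3687773   0.60288433] [-0.07 -0.04  1.85 -0.    1.33 -0.16]
wrist {'point': [234.9, 233.7], 'score': 0.83} [0.47348874 0.02445537 0.0635    ]
[{'bbox': [222.4, 95.1, 281.2, 153.8], 'score': 0.96}, {'bbox': [204.1, 198.8, 256.3, 280.0], 'score': 0.6}]
side {'point': [219.4, 302.5], 'score': 0.65} [0.48409658 0.12633238 0.0635    ]
side {'point': [214.3, 265.3], 'score': 0.61} [0.48621697 0.01412303 0.0635    ]
[{'bbox': [298.7, 207.6, 310.5, 223.1], 'score': 0.78}, {'bbox': [261.6, 199.8, 277.7, 225.6], 'score': 0.63}]
{'point': [209.1, 336.7], 'score': 0.69} [0.47481915 0.21325304 0.143     ]
```

```bash
cat >> h.py <<'E'
def proj(cam,X,c=None):
    c=c or r.camera_info(cam);R=Ro.from_euler('xyz',c['rotation']).as_matrix()
    p=(np.atleast_2d(X)-c['position'])@R*[1,-1,-1]
    K=np.array([[c['fx'],0,c['cx']],[0,c['fy'],c['cy']],[0,0,1.]])
    return cv2.projectPoints(p,np.zeros(3),np.zeros(3),K,np.array(c['D'],float))[0].reshape(-1,2)
def cyl(x,y,z0,h,rad):
    t=np.linspace(0,6.28,40);return np.vstack([np.c_[x+rad*np.cos(t),y+rad*np.sin(t),0*t+z] for z in(z0,z0+h)])
E
python3 - <<'E'
from h import *
s=r.read_state();print(s['tool_pos'])
for x,y in((.482,.131),(.484,.128),(.482,.135)):
  p=proj('wrist',cyl(x,y,.011,.105,.02));print(x,y,p.min(0).round(),p.max(0).round(), proj('side',[x,y,.0635]).round(1))
w=cv2.imread('pics/w6.png');hsv=cv2.cvtColor(w,cv2.COLOR_BGR2HSV)
# coarse brightness map near the cap
g=w[90:165:5,205:300:5].mean(2).round().astype(int)
print(g)
E
```

```text
[0.48525593 0.08627283 0.20571005]
0.482 0.131 [224.  92.] [282. 158.] [[304.1 219. ]]
0.484 0.128 [226.  95.] [285. 163.] [[303.1 219.5]]
0.482 0.135 [224.  87.] [283. 153.] [[305.5 219.2]]
[[151 153 151 142 144 152 148 154 167 158 163 147 158 162 167 164 163 166
  145]
 [152 152 152 141 141 143 138 117  88  57  75 112 138 147 167 149 147 150
   93]
 [148 151 154 148 140 122  39  28  42  49  47  31  73 134 149 145 147 151
  139]
 [151 151 150 149 135  32  49  55  55  50  55  52  54  36 146 145 149 148
  123]
 [149 153 157 155  89  44  50  53  53  57  57  55  60  47  94 148 148 147
   96]
 [ 78  70 100  98  44  50  52  62  67  61  61  68  52  50  49 146 148 148
   88]
 [ 64  73 101  95  48  45  51  53 231  68 185  68  84  50  44 142 153 152
   70]
 [ 63  73 104  93  22  28  76  47 179  75 197  80 112  49  44 137 146 148
  117]
 [ 66  74  98  98  35  31  48  31  51  37  54 138  67  48  46 132 149 147
   90]
 [ 66  65  97  99  37  35  44  42  46  75  43  51  52  54  64 147 149 145
   75]
 [ 66  64  71  83  46  33  33  44  42  57  29  27  21  28  79 147 145 146
   65]
 [ 63  68  66  67  61  31  30  26  35  34  20  19  21  19  74  80  95  98
   59]
 [ 43  39  41  43  49  50  33  36  33  34  22  20  22  38  43  35  42  46
   40]
 [ 39  43  40  45  48  47  45  39  26  21  25  37  39  41  39  42  39  43
   45]
 [ 40  42  45  44  48  46  45  43  43  44  38  38  39  42  44  45  40  39
   40]]
```

```bash
python3 - <<'E'
from h import *
ci=r.camera_info('wrist');w=r.grab_frame('wrist')
for d in (.08,.09,.1,.112):
    X=np.array([.485,.0847])+np.array([-.084,.9965])*d
    print(d,proj('wrist',[[X[0]-.03,X[1]-.003,.128],[X[0],X[1],.128],[X[0]+.03,X[1]+.003,.128]]).round(0).tolist(), proj('wrist',[X[0]-.084*.011,X[1]+.011,.158]).round().tolist())
g=w.mean(2).round().astype(int)
for c in (195,205,290,300): print(c,g[10:150:4,c])
print(r.find_in('wrist','lid_grip'))
E
```

```text
0.08 [[203.0, 78.0], [252.0, 78.0], [301.0, 77.0]] [[251.0, 56.0]]
0.09 [[202.0, 61.0], [252.0, 61.0], [301.0, 60.0]] [[252.0, 36.0]]
0.1 [[202.0, 44.0], [252.0, 43.0], [302.0, 43.0]] [[252.0, 15.0]]
0.112 [[201.0, 22.0], [252.0, 21.0], [303.0, 21.0]] [[252.0, -11.0]]
195 [122 125 126 123 143 177 176 173 178 221 241 241 222  65 106 142  55 120
 121 109 100  97  85  77  82  70  58  52  32  35  37  33  32  32  33]
205 [126 125 126 130 125 179 180 177 179 202 243 242 225  68  97 155  82 152
 152 150 152 149 149 152 154 150 108  64  68  64  64  68  66  65  65]
290 [127 128 125 129 128 125 126 173 176 178 175 204 232  93  79 154  90 173
 171 172 173 154 154 152 151 150 153 151 154 148 146 148 147 144 144]
300 [121 121 121 112 114 115 114 150 160 155 158 157 222  88  68 153  96  93
  93  93  89  72  66  63  61  63  64  64  67  65  66  64  67  61  62]
[]
```

apply_moves:
  plan:
    - [[0,0,0],0.0454,1]
    - [[0,0,0],0.0454,1]
    - [[0,0,0],0.0454,1]
    - [[0,0,0],0.0454,1]
    - [[0,0,0],0.0454,1]
    - [[0,0,0],0.0454,1]
    - [[0,0,0],0.0454,1]
    - [[0,0,0],0.0454,1]

```text
clock: 14.1
tool_pos: [0.4853, 0.0859, 0.2058]
eef_rot: [-3.142, 0.0, 0.512]
force: [-0.2, -0.4, 0.6]
finger_gap: 0.0855
finger_force: 0.0
```

apply_moves:
  plan:
    - [[0,0,0],0.0454,1]
    - [[0,0,0],0.0454,1]
    - [[0,0,0],0.0454,1]
    - [[0,0,0],0,1]
    - [[0,-0.3,0.2],0,1]
    - [[0,-0.4,0.4],0,1]
    - [[0,-0.3,0.2],0,1]
    - [[0,0,0],0,1]

```text
clock: 14.9
tool_pos: [0.4793, 0.1367, 0.164]
eef_rot: [-3.141, 0.004, 0.095]
force: [0.4, -0.4, -0.1]
finger_gap: 0.0854
finger_force: 0.0
```

apply_moves:
  plan:
    - [[0,0,0],0,1]
    - [[0,0,0],0,1]

```text
clock: 15.1
tool_pos: [0.4817, 0.1349, 0.1668]
eef_rot: [3.141, -0.002, 0.09]
force: [0.3, 0.2, 0.4]
finger_gap: 0.0853
finger_force: 0.0
```

apply_moves:
  plan:
    - [[0,-0.14,0],0,1]
    - [[0,0,0.2],0,1]
    - [[0,0,0.12],0,1]
    - [[0,0,0.04],0,1]
    - [[0,0,0.04],0,1]
    - [[0,0,0],0,1]

```text
clock: 15.7
tool_pos: [0.4801, 0.1424, 0.1463]
eef_rot: [-3.142, 0.001, 0.09]
force: [-2.2, -0.3, 3.8]
finger_gap: 0.0856
finger_force: 2.1
```

apply_moves:
  plan:
    - [[0,0,0.02],0,1]
    - [[0,0,0.02],0,1]
    - [[0,0,0.02],0,1]
    - [[0,0,0],0,1]

```text
clock: 16.1
tool_pos: [0.4804, 0.1427, 0.1459]
eef_rot: [-3.141, 0.0, 0.091]
force: [-11.7, -2.3, 21.3]
finger_gap: 0.0857
finger_force: 10.7
```

apply_moves:
  plan:
    - [[0,0.05,0],0,1]
    - [[0,0.1,0],0,1]
    - [[0,0.12,0],0,1]
    - [[0,0.12,0],0,1]
    - [[0,0,0],0,1]

```text
clock: 16.6
tool_pos: [0.482, 0.123, 0.1459]
eef_rot: [-3.141, 0.001, 0.09]
force: [-12.3, -2.0, 21.7]
finger_gap: 0.0853
finger_force: 11.2
```

```bash
python3 - <<'E'
from h import *
s=r.read_state();print(s['clock'],s['tool_pos'],s['force'])
ci=r.camera_info('wrist');w=r.grab_frame('wrist');cv2.imwrite('pics/w7.png',w[:,:,::-1])
g=w.mean(2).round().astype(int)
for d in (.06,.07,.08,.09):
    X=np.array([.485,.0847])+np.array([-.084,.9965])*d
    print(d,proj('wrist',[X[0]+.035,X[1]+.003,.128]).round(1).tolist(),proj('wrist',[X[0]+.02,X[1]+.002,.128]).round(1).tolist())
v=int(round(proj('wrist',[.515,.16,.128])[0][1]))
for k in (-6,0,6,12): print(v+k,g[v+k,80:260:4])
for q in r.pinpoint('wrist','lid_grip')[:2]:print(q,atz('wrist',*q['point'],.143,ci))
E
```

```text
16.6 [0.48195633 0.12303608 0.14587734] [-12.32129563  -1.95668514  21.65652746]
0.06 [[207.9, 175.6]] [[208.5, 204.3]]
0.07 [[187.6, 175.5]] [[188.7, 204.2]]
0.08 [[167.3, 175.4]] [[168.9, 204.0]]
0.09 [[147.0, 175.3]] [[149.3, 203.9]]
167 [107 104 106 104 102 102 106 102 103 108 107 107 104 105 103 112 215 214
 215 216 214 216 216 216 226 227 195  53  30  31  54  61  59  56  59  57
  47  31  38  34  42  38  33  26  22]
173 [115 119 117 110 108 105 107 103 102 102 102 105 104 101 105 111 213 214
 213 213 214 213 213 213 226 218 195  58  30  37  47  60  60  58  58  61
  33  25  45  57  54  34  40  43  41]
179 [120 119 120 119 117 119 118 112 111 107 109 109 108 108 107 112 215 214
 215 216 213 216 215 215 227 219 200  74  32  34  51  60  60  62  72  58
  48  88  73 114 120 120 119 117  99]
185 [116 119 121 116 117 117 117 119 122 117 115 116 113 113 110 115 213 212
 215 213 215 211 215 213 225 218 204  82  32  31  48  62  61  62  77  49
 143 151 113  75  50  39  41  89 107]
{'point': [251.3, 120.1], 'score': 0.83} [0.47770816 0.18640205 0.143     ]
```

apply_moves:
  plan:
    - [[0,0.1,0],0,1]
    - [[0,0.12,0],0,1]
    - [[0,0.12,0],0,1]
    - [[0,0.12,0],0,1]
    - [[0,0.12,0],0,1]
    - [[0,0.12,0],0,1]
    - [[0,0.1,0],0,1]
    - [[0,0,0],0,1]

```text
clock: 17.5
tool_pos: [0.4851, 0.083, 0.1458]
eef_rot: [-3.141, 0.002, 0.09]
force: [-14.7, -2.2, 24.7]
finger_gap: 0.0852
finger_force: 12.0
```

apply_moves:
  plan:
    - [[0,0,-0.1],0,1]
    - [[0,0,-0.3],0,1]
    - [[0,0,-0.4],0,1]
    - [[0,0,0],0,1]
    - [[0,0,0],0,1]

```text
clock: 18.0
tool_pos: [0.4858, 0.0831, 0.1826]
eef_rot: [3.141, -0.001, 0.089]
force: [-0.2, 0.0, 0.0]
finger_gap: 0.0851
finger_force: 0.0
```

```bash
python3 - <<'E'
from h import *
s=r.read_state();print(s['clock'],s['tool_pos'],s['eef_rot'],s['force'])
ci=r.camera_info('wrist');w=r.grab_frame('wrist');cv2.imwrite('pics/w8.png',w[:,:,::-1])
g=w.mean(2).round().astype(int)
for d in (.02,.03,.04,.05):
    X=np.array([.485,.0847])+np.array([-.084,.9965])*d
    print(d,proj('wrist',[X[0]+.035,X[1]+.003,.128]).round(1).tolist())
v=int(round(proj('wrist',[.515,.12,.128])[0][1]))
for k in (-6,0,6): print(v+k,g[v+k,100:300:4])
for q in r.pinpoint('wrist','lid_grip')[:2]:print(q,atz('wrist',*q['point'],.143,ci))
E
```

```text
18.0 [0.48576897 0.0830683  0.18255311] [ 3.14145561e+00 -6.07930346e-04  8.91543466e-02] [-0.16742818  0.03248975  0.027262  ]
0.02 [[215.5, 158.2]]
0.03 [[198.6, 158.1]]
0.04 [[181.7, 158.0]]
0.05 [[164.8, 158.0]]
156 [228 229 226 227 227 222 220 220 219 219 220 218 203 203 202 203 203 202
 201 200 203 201 216 208 161  39  22  14  23  27  60 119 173 125 107 125
 128  76  62  64  63  65  62  57  55  49  46  44  48  87]
162 [230 230 231 230 230 230 230 230 227 224 224 209 206 206 205 204 205 206
 204 206 206 205 219 205 186  58  44  23  24  34  62 115 171 129 104 128
 125  72  62  65  63  58  52  51  48  55  54  50  49  50]
168 [229 231 230 230 229 229 230 230 230 229 231 213 214 211 213 209 201 203
 205 205 203 202 211 206 190  88  82  98  30  66  55 109 171 127 111 122
 118  71  64  58  65  66  65  57  72  68  70  50  50  42]
{'point': [223.6, 144.9], 'score': 0.63} [0.4797189  0.14542606 0.143     ]
{'point': [182.5, 198.2], 'score': 0.45} [0.50772747 0.11518511 0.143     ]
```

apply_moves:
  plan:
    - [[0,-0.4,0],0,1]
    - [[0,-0.4,0],0,1]
    - [[0,-0.3,0],0,1]
    - [[0,0,0.3],0,1]
    - [[0,0,0.4],0,1]
    - [[0,0,0.3],0,1]
    - [[0,0,0.03],0,1]
    - [[0,0,0],0,1]

```text
clock: 18.9
tool_pos: [0.48, 0.1379, 0.1305]
eef_rot: [-3.141, 0.002, 0.089]
force: [0.8, -0.4, 0.9]
finger_gap: 0.0854
finger_force: 0.0
```

apply_moves:
  plan:
    - [[0,0,0],0,0.3]
    - [[0,0,0],0,0.3]
    - [[0,0,0],0,0.3]
    - [[0,0,0],0,0.3]
    - [[0,0,0],0,0.3]
    - [[0,0,0],0,0.3]
  squeeze: 60

```text
clock: 19.5
tool_pos: [0.4813, 0.1382, 0.1324]
eef_rot: [-3.141, -0.002, 0.089]
force: [-0.7, 1.4, 5.8]
finger_gap: 0.0371
finger_force: 60.2
```

apply_moves:
  plan:
    - [[0,0.08,0],0,0.3]
    - [[0,0.08,0],0,0.3]
    - [[0,0.08,0],0,0.3]
    - [[0,0.08,0],0,0.3]
    - [[0,0.08,0],0,0.3]
    - [[0,0.08,0],0,0.3]
    - [[0,0,0],0,0.3]

```text
clock: 20.2
tool_pos: [0.483, 0.1164, 0.1324]
eef_rot: [-3.136, -0.001, 0.089]
force: [-2.9, 13.2, 7.3]
finger_gap: 0.0373
finger_force: 60.7
```

apply_moves:
  plan:
    - [[0,0.03,0],0,0.3]
    - [[0,0.03,0],0,0.3]
    - [[0,0,0],0,0.3]

```text
clock: 20.5
tool_pos: [0.483, 0.1162, 0.1323]
eef_rot: [-3.132, -0.002, 0.089]
force: [-2.1, 23.8, 6.9]
finger_gap: 0.0367
finger_force: 60.6
```

apply_moves:
  plan:
    - [[0,-0.06,0],0,0.3]
    - [[0,0,0],0,0.6]
    - [[0,0,0],0,1]
    - [[0,0,0],0,1]
    - [[0,0,0],0,1]

```text
clock: 21.0
tool_pos: [0.4828, 0.1137, 0.1312]
eef_rot: [3.141, 0.0, 0.089]
force: [-0.4, 0.5, 0.6]
finger_gap: 0.0852
finger_force: 0.0
```

apply_moves:
  plan:
    - [[0,0,-0.3],0,1]
    - [[0,0,-0.6],0,1]
    - [[0,0,-0.6],0,1]
    - [[0,0.5,-0.6],0,1]
    - [[0,0.6,0],0,1]
    - [[0,0.6,0],0,1]
    - [[0,0,0],0,1]
    - [[0,0,0],0,1]

```text
clock: 21.8
tool_pos: [0.4903, 0.029, 0.2361]
eef_rot: [-3.141, 0.0, 0.088]
force: [0.6, 0.3, 0.3]
finger_gap: 0.0854
finger_force: 0.0
```

```bash
python3 - <<'E'
from h import *
s=r.read_state();print(s['clock'],s['tool_pos'],s['eef_rot'],s['force'])
ci=r.camera_info('wrist');w=r.grab_frame('wrist');cv2.imwrite('pics/w9.png',w[:,:,::-1])
g=w.mean(2).round().astype(int)
for d in (-.01,0,.01,.02):
    X=np.array([.485,.0847])+np.array([-.084,.9965])*d
    print(d,proj('wrist',[X[0]+.035,X[1]+.003,.128]).round(1).tolist())
v=int(round(proj('wrist',[.515,.1,.128])[0][1]))
for k in (-8,0,8): print(v+k,w[v+k,130:250:4].tolist() if k==0 else g[v+k,130:250:4])
for q in r.pinpoint('wrist','lid_grip')[:2]:print(q,atz('wrist',*q['point'],.143,ci))
t=r.grab_frame('side')
for n in ('tin_centre','bottle_centre','lid_grip'):
  for q in r.pinpoint('side',n)[:1]: print(n,q)
E
```

```text
21.8 [0.49033296 0.02897299 0.23613375] [-3.14114205e+00  3.50189236e-04  8.75200252e-02] [0.55079184 0.32643707 0.3005499 ]
-0.01 [[191.3, 141.7]]
0 [[177.9, 141.6]]
0.01 [[164.5, 141.6]]
0.02 [[151.1, 141.6]]
139 [209 210 208 212 211 211 209 209 200 190 190 166  41  27  27  26  28  28
  49  82 131 119 124 111 102 104  53  42  45  40]
147 [[249, 243, 163], [249, 243, 161], [249, 236, 152], [249, 234, 148], [249, 234, 149], [250, 234, 151], [249, 232, 144], [249, 233, 145], [247, 222, 135], [244, 206, 123], [243, 203, 120], [233, 189, 109], [64, 42, 21], [39, 26, 13], [38, 22, 10], [43, 27, 14], [40, 29, 15], [38, 20, 6], [68, 54, 42], [80, 63, 51], [195, 153, 122], [184, 142, 111], [183, 145, 113], [167, 131, 103], [102, 77, 61], [78, 63, 49], [61, 46, 39], [47, 39, 30], [52, 44, 37], [45, 34, 28]]
155 [224 224 224 225 224 223 226 208 207 202 201 194  61  26  21  27  21  19
  44  70 155 162 162  91  67  63  66  63  59  37]
{'point': [194.6, 131.6], 'score': 0.62} [0.48096073 0.11739756 0.143     ]
tin_centre {'point': [202.7, 230.5], 'score': 0.61}
bottle_centre {'point': [178.3, 154.2], 'score': 0.9}
lid_grip {'point': [205.1, 299.0], 'score': 0.8}
```

```bash
python3 -c "
from plant import r
print(r.job_done())"
```

```text
the job is handed in; nothing more can be done
None
```

The jar stands upright in the front compartment and the lid is pulled shut over its ridge: the last picture puts it within about 1 mm of fully closed. The tin and the sauce bottle were never touched. I handed the job in at about 22 s with the gripper clear of everything; it returned no verdict.

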